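# Set up the label station

## Task

Get the label station ready: lower the white label roll on its steel axle into the slotted cradle until both axle ends rest on the bottom of their slots, and thread the three coloured refill rolls over the post of the round spindle stand so that they lie flat on one another, blue at the bottom, yellow in the middle, green on top. Leave the red-lidded cup, the eraser and the dropper bottle where they are.

Things in the scene. Friction and masses are not known exactly. Their poses are not given: they have to be found in the camera images.
- roll_blue: A flat ring-shaped roll of blue labels on a brown board core, standing loose on the desk on its flat side. 62 mm outside diameter, 24 mm high, bore 32 mm, about 80 g. Origin: centre of its underside; z is the roll's axis, up.
- roll_yellow: A flat ring-shaped roll of yellow labels on a brown board core, standing loose on the desk on its flat side. 62 mm outside diameter, 24 mm high, bore 32 mm, about 80 g. Origin: centre of its underside; z is the roll's axis, up.
- roll_green: A flat ring-shaped roll of green labels on a brown board core, standing loose on the desk on its flat side. 62 mm outside diameter, 24 mm high, bore 32 mm, about 80 g. Origin: centre of its underside; z is the roll's axis, up.
- axle_roll: White label roll (44 mm diameter, 40 mm long) on a steel axle (10 mm diameter, 92 mm long), a grey square plate 50 x 50 x 4 mm at each end of the roll, axle ends sticking out 22 mm beyond; about 160 g. It lies on edges of its plates, axle level, 25 mm up. Origin: middle of the axle; y along the axle, both ends alike. Grip it from above across the paper between the plates (40 mm of room along y).
- cradle: Fixed. Grey base plate 70 (x) x 84 (y) x 6 mm with two dark steel cheeks 8 mm thick, inner faces at y = +-29 mm. Each has an open slot at x = 0: 14 mm wide, floor 40 mm above the desk, straight up to 56 mm, then flaring to 42 mm wide at the top, 70 mm up. Origin: centre of the underside; y along the seated axle, z up. Seated axle centre: x = y = 0, z = 45 mm.
- stand: Fixed spindle stand: dark round foot 72 mm in diameter, 8 mm thick, with one upright light metal post in the middle, 18 mm in diameter, tapered at the tip, whose top is 60 mm above the desk. Origin: centre of the foot's underside, z up along the post. The undersides of the three stacked rolls come to lie at z = 8, 32 and 56 mm.
- red_cup: Bystander: white specimen cup with a red screw lid, 63 mm in diameter, 65 mm high. Origin: centre of the underside.
- eraser: Bystander: small eraser in a blue sleeve, 22 x 48 x 13 mm, lying flat on the desk. Origin: centre of the underside, its length along y.
- dropper: Bystander: small brown dropper bottle with a black top, 33 mm in diameter, 102 mm high. Origin: centre of the underside.
Things that resemble listed ones, but are neither listed nor needed, are in the scene too. What is shaped like the stand but pink is not meant.

How it is judged (in metres and radians):
At the end, for the whole second after the job is handed in: Blue, yellow, green rolls flat (0.12 rad) on the post in that order from below, each centred within 10 mm, undersides within 4 mm of 8, 32, 56 mm; axle at the bottom of both slots (centre 41 to 47.5 mm up, 5 mm across, 9 mm along, 0.06 rad in line); all released, at rest (horizontal distance between each of roll_blue, roll_yellow, roll_green and stand below 0.01 m and z of roll_blue in the frame of stand between 0.004 and 0.012 m and angle between each of roll_blue, roll_yellow, roll_green's own z axis and vertical below 0.12 rad and linear speed of each of roll_blue, roll_yellow, roll_green, axle_roll below 0.02 m/s and z of roll_yellow in the frame of stand between 0.028 and 0.036 m and z of roll_green in the frame of stand between 0.052 and 0.06 m and x of axle_roll in the frame of cradle between -0.005 and 0.005 m and y of axle_roll in the frame of cradle between -0.009 and 0.009 m and z of axle_roll in the frame of cradle between 0.041 and 0.0475 m and angle between the y axis of axle_roll and the y axis of cradle, either way round below 0.06 rad); the robot touches nothing.
It fails at once if the red-lidded cup is moved by more than 30 mm or tipped over (distance of red_cup from where it was at the start of the episode above 0.03 m or angle between red_cup's own z axis and vertical above 0.6 rad).
It fails at once if the eraser is moved by more than 30 mm or tipped over (distance of eraser from where it was at the start of the episode above 0.03 m or angle between eraser's own z axis and vertical above 0.6 rad).
It fails at once if the dropper bottle is moved by more than 30 mm or tipped over (distance of dropper from where it was at the start of the episode above 0.03 m or angle between dropper's own z axis and vertical above 0.6 rad).
It also fails if it takes over 136 s, if anything falls off the work surface, if the arm or the gripper's body presses on something with over 40 N, if the wrist force passes 120 N, or if a joint passes its speed limit or range.

## Robot

A 6-joint arm with a two-finger parallel gripper is mounted at the origin on the work surface; the furniture and walls round the work are solid. World frame = base frame: x ahead of the robot, y to its left, z up, the work surface at z = 0. Lengths are in mm, angles in rad, forces in N, time in s.
With the tool pointing down it reaches from about 300 to 775 mm from the base axis. Payload 14.6 kg.
Tool frame: the origin (TCP) lies at the very end of the fingers, on their centre line; the grasp point (between the pads) lies 19 mm behind it; z points along the fingers, y is the line along which they close (so a half turn about z gives the same grasp; the last joint's range is limited). The gripper opens to 94 mm and grips with 3 to 60 N. Pads are 16 mm wide; open, the fingers measure 119 mm over their backs; the gripper's body (75 mm by 177 mm) begins 78 mm behind the grasp point.
Start: joints at [-0.067, 0.3, 1.521, -0, 1.321, -0.067], TCP at [549.99, -0.002, 205.446] pointing down, gripper open.
Joint ranges: [-3.03, 3.03], [-0.79, 2.21], [0.23, 2.52], [-1.04, 4.18], [0, 3.07], [-2.55, 2.55]. Speed limits (rad/s): [2.22, 2.22, 2.57, 3.14, 3.14, 3.14].

## Interface

Orientations are given as [roll, pitch, yaw] about the fixed x, y, z axes, in that order (R = Rz(yaw) Ry(pitch) Rx(roll)).
In Python, from cell import manip, eyes, ticket gives the robot as it stands. The module is installed in compiled form; this text tells all that it offers.
- The arm moves only by the tool arm_command, never from a script. Its argument "plan" is a list of rows, each a list of 5 numbers: the opening, from -1 (shut) to 1 (fully open), then the shift along the tool's x, y, z in m, then the turn about the tool's z in rad. In form: [[jaw, dx, dy, dz, roll], ...]. A call has 1 to 20 rows; each row shifts and turns the commanded pose from where the row before left it, along the tool's axes as they then stand; what a row does not reach is not made up. A row lasts 1/8 s, in which the tool goes at most 62.5 mm and 10.7 degrees, less where a joint would pass 70% of its speed; a pose out of reach is approached as far as the arm can. A call is refused whole if a number of a shift passes 0.0625 or a number of a turn 0.188, either way. A call with a gripper value outside its range is refused whole. The fingers move at their own pace and stop on an object; "newtons" is the grip in N (left out, the last holds). Time passes only in rows, so rows that do not move let the fingers close. It gives the time, the measured TCP pose, the force, the opening and the grip force at its end, in the units of the state.
- manip.read_state(): the state, without advancing time (a new reading comes with each control period).
- eyes.camera(name): name is "scene" or "side" or "wrist"; returns a dict with "img" (480x640x3 uint8, blue, green, red), "z_map" (480x640 float32, mm along the optical axis (not along the pixel's ray), 0 where there is no reading), "fx", "fy", "cx", "cy" (pixels), "dist" ([k1, k2, p1, p2, k3] as OpenCV has them; the pictures are not rectified), "eye" and "orientation" of the camera in the world. Camera axes: x right, y down, z forward; pixel columns grow to the right and rows downward; lengths in mm; the calibration is good to about 2 mm. A picture is of the moment at which its call begins.
- ticket.sign_off(): hands the job in; it is judged then, once.
The state is a dict: "clock": time; "joints": joint angles; "qd": joint speeds; "effort": joint torques, N m; "eef_pos": TCP position; "eef_rot": TCP orientation; "wrist_force": force on the tool from outside, world axes, zero at the start; "moment": the same for the moment, N m; "finger_gap": finger opening in mm; "finger_force": force on a finger pad.
Only numpy, scipy, OpenCV 4.12 (cv2) and the standard library are available. Lean on these libraries where they do the work, as an engineer would, in place of code of your own. Each camera call takes 0.05 s, during which the arm holds its last target. There are 200 camera calls.

## Working session

There is one attempt and no reset: what is moved stays moved. The work goes in short steps, Python scripts to look and compute and a tool call to move; the robot and the scene stay as the last step left them, time stands still between calls to the robot, and variables do not carry over. Pictures are saved under pics/ and viewed, at most 14 in all, crops included, and the job is handed in when it is done.

Besides the shell and the picture viewer there is one more tool, called after ">>>" as name(argument=value, ...) on one line, values as JSON. arm_command: Moves the arm, as the interface text tells. Its arguments: {"type":"object","properties":{"plan":{"type":"array"},"newtons":{"type":"number"}},"required":["plan"]}

```bash
mkdir -p pics; cat > h.py <<'E'
import numpy as np, cv2
from cell import manip, eyes, ticket
from scipy.spatial.transform import Rotation as R
def rot(o):
    o=np.array(o,float)
    return o if o.shape==(3,3) else R.from_euler('xyz',o).as_matrix()
def cloud(c):
    """world xyz for each pixel from z_map"""
    h,w=c['z_map'].shape
    u,v=np.meshgrid(np.arange(w),np.arange(h))
    K=np.array([[c['fx'],0,c['cx']],[0,c['fy'],c['cy']],[0,0,1.]])
    n=cv2.undistortPoints(np.stack([u,v],-1).reshape(-1,1,2).astype(np.float64),K,np.array(c['dist'],float)).reshape(h,w,2)
    ray=np.dstack([n,np.ones((h,w))])@rot(c['orientation']).T
    return ray,ray*c['z_map'][...,None]+np.array(c['eye'])
def onplane(c,ray,z):
    e=np.array(c['eye']); t=(z-e[2])/ray[...,2]; return e+t[...,None]*ray
E
python3 - <<'E'
from h import *
s=manip.read_state(); print(s)
for n in ['scene','side','wrist']:
    c=eyes.camera(n); cv2.imwrite(f'pics/{n}0.png',c['img']); np.save(f'{n}0.npy',c,allow_pickle=True)
    print(n,c['eye'],c['orientation'],c['fx'],c['dist'],(c['z_map']>0).mean())
E
```

```text
{'clock': 0.0, 'joints': array([-6.66050000e-02,  3.00466918e-01,  1.52159342e+00,  2.53623049e-05,
        1.32067900e+00, -6.66186902e-02]), 'qd': array([-0.00026502,  0.0009153 , -0.00052722,  0.00012497,  0.00035959,
       -0.00063558]), 'effort': array([-1.53750298e-03, -5.31805658e+01, -3.52735734e+01,  7.07558286e-02,
        2.43994006e-02, -4.79655944e-05]), 'eef_pos': array([5.49737818e+02, 1.84702177e-02, 2.04883400e+02]), 'eef_rot': array([-3.14045014e+00, -1.00845906e-04,  1.57080367e+00]), 'wrist_force': array([-0.14112631, -0.72093075,  0.2271037 ]), 'moment': array([ 0.03900478, -0.03274677, -0.00392341]), 'finger_force': 0.0, 'finger_gap': 94.09022170411197}
scene [  81.51588097 -763.58020512  790.77297143] [-2.29974437  0.01033096 -0.65512658] 465.22802285606383 [0.03652624 0.         0.         0.         0.        ] 0.996220703125
side [ 500.89504279 -658.55676276 1001.00248579] [-2.60980217  0.01115777 -0.17470276] 498.7530988818604 [-0.13640685  0.          0.          0.          0.        ] 0.9959016927083333
wrist [548.93897657  74.40044498 384.1965986 ] [ 2.87739877e+00  5.99942150e-04 -1.73526214e-03] 374.96150479182586 [-0.03220186  0.          0.          0.          0.        ] 0.9960319010416666
```

View pics/scene0.png

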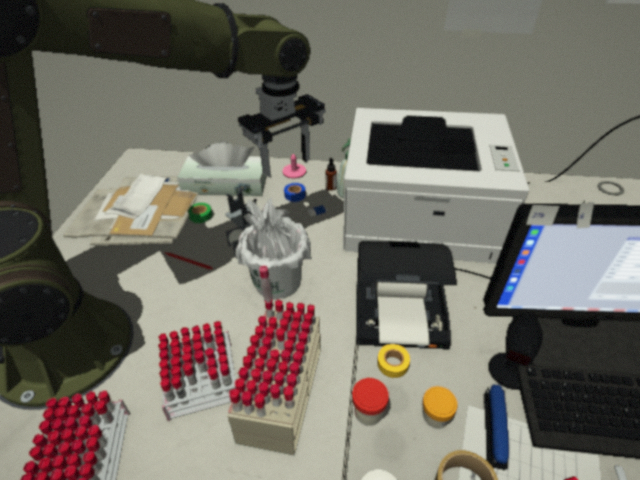

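View pics/side0.png

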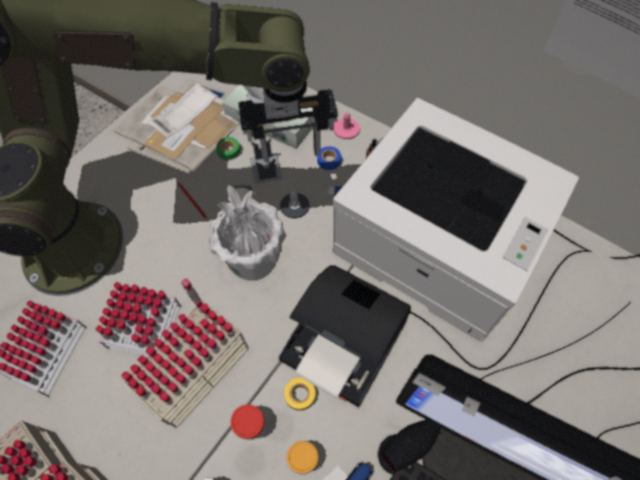

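View pics/wrist0.png

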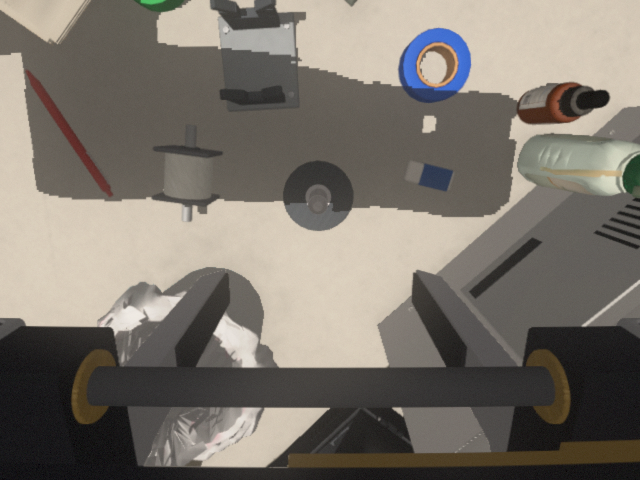

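The wrist view shows the axle roll (188,172), cradle (258,60), stand (318,197), blue roll (435,65), eraser (430,175), dropper (560,100), with green cut off at the top (160,0). The scene view shows yellow at (393,360) and the red cup at (370,397). The side view shows yellow at (300,393), the cup at (248,420), green at (229,148) and the stand at (294,205).

```bash
cat >> h.py <<'E'
HSV={'blue':((105,150,60),(125,255,255)),'yellow':((22,120,80),(33,255,255)),'green':((45,100,50),(85,255,255)),'red':((0,170,90),(6,255,255))}
def roll(c,col,u0,v0,z=24,rad=45):
    ray,P=cloud(c); m=cv2.inRange(cv2.cvtColor(c['img'],cv2.COLOR_BGR2HSV),*HSV[col])>0
    vv,uu=np.mgrid[:480,:640]; m&=np.hypot(uu-u0,vv-v0)<rad
    m&=abs(P[...,2]-z)<6
    q=onplane(c,ray,z)[m][:,:2].astype(np.float32)
    (x,y),r=cv2.minEnclosingCircle(q); return np.round([x,y,r,*np.median(q,0),len(q),np.median(P[...,2][m])],1)
E
python3 - <<'E'
from h import *
w,s,a=[np.load(f'{n}0.npy',allow_pickle=True).item() for n in('wrist','scene','side')]
print('blue w',roll(w,'blue',435,65)); print('blue a',roll(a,'blue',330,157,rad=25),'blue s',roll(s,'blue',294,191,rad=25))
print('yel a',roll(a,'yellow',300,393,rad=30),roll(s,'yellow',393,360,rad=30))
print('green a',roll(a,'green',229,148,rad=25),roll(s,'green',202,211,rad=25))
print('red a',roll(a,'red',248,420,65,30),roll(s,'red',370,397,65,30))
ray,P=cloud(w)
for n,(u,v) in dict(desk=(360,270),axc=(188,172),axtop=(191,130),axbot=(187,213),crad=(258,60),c1=(242,12),c2=(262,97),foot=(300,215),post=(318,190),er=(430,175),drop=(590,98)).items(): print(n,np.round(P[v,u],1))
# height map
pts=np.vstack([cloud(c)[1].reshape(-1,3)[c['z_map'].ravel()>0] for c in (s,a,w)])
H=np.zeros((140,140)); 
i=((pts[:,0]-100)/5).astype(int); j=((pts[:,1]+500)/5).astype(int)
k=(i>=0)&(i<140)&(j>=0)&(j<140)&(pts[:,2]<330); np.maximum.at(H,(i[k],j[k]),pts[k,2])
np.save('H.npy',H)
im=cv2.applyColorMap(np.clip(H,0,255).astype(np.uint8)[::-1,::-1].copy(),cv2.COLORMAP_TURBO)
im=cv2.resize(im,(560,560),interpolation=0)
for x in range(100,800,100): cv2.putText(im,str(x),(0,560-int((x-100)*.8)),0,.4,(255,255,255),1)
for y in range(-400,200,100): cv2.putText(im,str(y),(560-int((y+500)*.8),555),0,.4,(255,255,255),1)
cv2.imwrite('pics/H.png',im)
E
```

```text
blue w [ 652.4  134.9   30.3  652.6  142.1 1787.    24. ]
blue a [653.6 131.9  31.2 653.6 121.2 141.   23.9] blue s [649.2 130.4  32.7 639.4 120.5 106.   24.8]
yel a [ 489.8 -433.1   30.7  489.6 -437.3  407.    24.7] [ 488.  -432.4   32.6  485.3 -435.7  489.    24.9]
green a [404.2 213.2  32.9 406.8 202.5 182.   23.2] [400.8 213.5  33.3 401.  203.8 165.   25.3]
red a [ 388.2 -478.3   29.1  388.4 -478.1  773.    64.9] [ 385.8 -479.2   31.6  385.1 -479.2  952.    65.6]
desk [ 5.915e+02 -6.830e+01  3.000e-01]
axc [430.2  42.4  47.3]
axtop [430.1  78.9  29.3]
axbot [419.6   1.5  30.2]
crad [490.6 142.    6.5]
c1 [483.8 173.5  39.3]
c2 [500.5 104.5  56.8]
foot [527.6  -5.5   7.9]
post [546.3  22.5  23.9]
er [657.3  35.5  10.9]
drop [750.  101.7  93.1]
```

View pics/H.png

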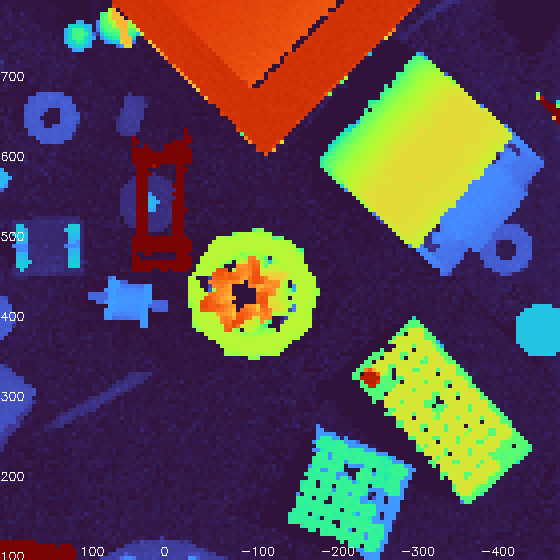

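The height map shows clear access to everything. The printer is at top, the feeder next to yellow (489,-433), the bin at (430,-110). I'll raise the wrist camera over the cradle, axle and stand for a finer measurement.

>>> arm_command(plan=[[1, 0.01, -0.02, -0.02, 0], [1, 0.01, -0.02, -0.02, 0], [1, 0.01, -0.02, -0.02, 0], [1, 0.01, -0.02, -0.02, 0], [1, 0.01, 0, 0, 0], [1, 0, 0, 0, 0], [1, 0, 0, 0, 0]])

```text
clock: 1.02
eef_pos: [470.2, 49.8, 284.3]
eef_rot: [-3.14, 0.0, 1.571]
wrist_force: [-0.5, -0.2, -0.3]
finger_gap: 93.9
finger_force: 0.0
```

```bash
python3 - <<'E'
from h import *
c=eyes.camera('wrist'); np.save('wrist1.npy',c,allow_pickle=True); cv2.imwrite('pics/wrist1.png',c['img'])
st=manip.read_state(); print(st['eef_pos'],st['eef_rot'],st['joints'])
s,a=[np.load(f'{n}0.npy',allow_pickle=True).item() for n in('scene','side')]
print('wristjoint pts',np.round(cloud(s)[1][50,290]),np.round(cloud(s)[1][75,270]),np.round(cloud(s)[1][115,290]))
H=np.load('H.npy'); n=np.array([.65,.76])
print('feeder heights along n',[(d,int(max(H[int((489+d*n[0]+t*.76-100)/5),int((-433+d*n[1]-t*.65+500)/5)] for t in range(-85,86,5)))) for d in range(30,150,10)])
pts=np.vstack([cloud(k)[1].reshape(-1,3)[k['z_map'].ravel()>0] for k in (s,a,c)])
q=pts[(pts[:,1]>150)&(pts[:,1]<400)&(pts[:,0]>250)&(pts[:,0]<600)&(pts[:,2]<280)]
G=np.zeros((14,10),int); np.maximum.at(G,(((q[:,0]-250)/25).astype(int),((q[:,1]-150)/25).astype(int)),q[:,2].astype(int)); print(G[::-1,::-1])
E
```

```text
[470.22392232  49.76849011 284.43989788] [-3.13991059e+00  1.02082164e-04  1.57061650e+00] [ 2.79983517e-02  7.42244284e-02  1.60516152e+00 -5.49640566e-05
  1.46389098e+00  2.81841793e-02]
wristjoint pts [539. -61. 488.] [498. -52. 451.] [553. -23. 344.]
feeder heights along n [(30, 39), (40, 42), (50, 43), (60, 46), (70, 46), (80, 46), (90, 151), (100, 153), (110, 153), (120, 155), (130, 156), (140, 159)]
[[  0   0   0   0  65 127  66  65  62   7]
 [  0   0   0 131 135 134  65  65  63   5]
 [  0   0 127 136 135  66  65  65   3   7]
 [  0   0 124 111  64  64  64   8  71  71]
 [ 60  87 116  69  66  63  58   5  63  64]
 [ 91 105 109  65  64  49   5   5  71  72]
 [ 65  65  66  64  65   5  28  28  24   5]
 [ 16  64  64  64  29  23  29  28  27   6]
 [ 45  30  31  31  30  29  29  28  28   6]
 [ 45  44  32  30  31  29  28  29   4   4]
 [ 44  40  38  32  32  30  30  29  21   3]
 [ 45  44  37  35  32  33  28  23  24  23]
 [ 43  41  39  38  36  32  28  26  24  22]
 [ 38  42  40  41  43  44  30  26  23   6]]
```

View pics/wrist1.png

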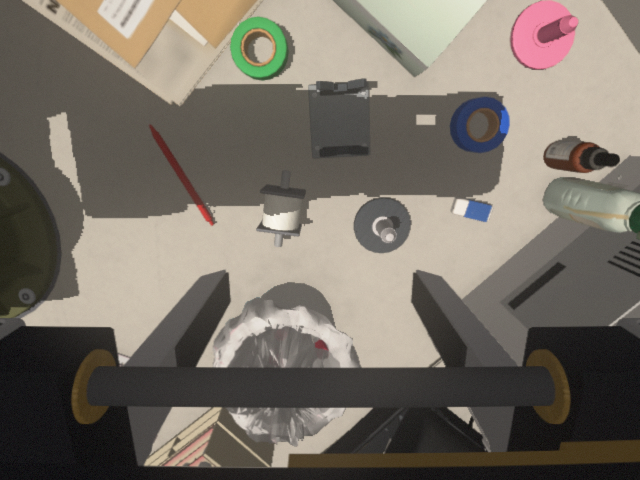

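In the wrist view, green is at (260,47), the cradle at (340,120), the axle roll at (283,210), the stand at (382,222), blue at (480,123) and the dropper at (575,157). The pink decoy is at (543,33). Next come exact poses.

```bash
cat > meas.py <<'E'
from h import *
def meas(c,axle=True):
    ray,P=cloud(c); X=P.reshape(-1,3)[c['z_map'].ravel()>0]; o={}
    def near(x,y,r,z0,z1): return X[(np.hypot(X[:,0]-x,X[:,1]-y)<r)&(X[:,2]>z0)&(X[:,2]<z1)]
    f=near(545,20,60,5.5,10.5); (x,y),r=cv2.minEnclosingCircle(f[:,:2].astype(np.float32)); o['foot']=(x,y,r)
    p=near(545,20,14,57,64); o['tip']=(*p.mean(0),len(p))
    ch=near(490,140,62,66,73)   # cheek prong tops
    o['ncheek']=len(ch); rc=cv2.minAreaRect(ch[:,:2].astype(np.float32)); o['cheekrect']=rc
    b=near(490,140,62,4.5,8.5); o['baserect']=cv2.minAreaRect(b[:,:2].astype(np.float32))
    if axle:
        a=near(430,42,60,27,33.5)
        t=a[a[:,1]>42+28].mean(0); d=a[a[:,1]<42-28].mean(0); o['axle ends']=(t,d,len(a),'ang from y',np.arctan2(-(t-d)[0],(t-d)[1]))
        pl=near(430,42,32,40,60); o['axlerect']=cv2.minAreaRect(pl[:,:2].astype(np.float32))
        w=near(430,42,13,44,50); o['paper']=w.mean(0)
    return o
E
python3 - <<'E'
from meas import *
c=np.load('wrist1.npy',allow_pickle=True).item()
np.set_printoptions(precision=1,suppress=True)
for k,v in meas(c).items(): print(k,v)
print('blue',roll(c,'blue',480,123),'green',roll(c,'green',260,47))
ray,P=cloud(c); print('dropper',P[157,603],P[155,560],'eraser',P[210,472])
E
```

```text
foot (545.968994140625, 13.734268188476562, 35.95109558105469)
tip (np.float64(545.4447279114606), np.float64(13.81310727423672), np.float64(59.22018820287175), 82)
ncheek 265
cheekrect ((491.0193176269531, 140.22824096679688), (49.93613815307617, 73.629150390625), 2.829702854156494)
baserect ((491.0831604003906, 139.95654296875), (70.1565933227539, 82.95069885253906), 2.4623498916625977)
axle ends (array([428. ,  77. ,  29.1]), array([417.6,   1.5,  29. ]), 341, 'ang from y', np.float64(-0.13742210093772492))
axlerect ((424.7351989746094, 38.15717315673828), (48.283241271972656, 45.545501708984375), 82.07879638671875)
paper [426.6  42.7  46. ]
blue [677.9 139.3  13.3 676.7 138.3 164.   24.2] green [ 401.9  215.4   30.4  402.8  215.8 1573.    23.9]
dropper [751.2 103.7  88.5] [740.2 102.6  35.6] eraser [654.8  34.6  13.3]
```

>>> arm_command(plan=[[1, -0.006, -0.024, 0.03, 0], [1, -0.0055, -0.023, 0.04, 0], [1, 0, 0, 0.04, 0.137], [1, 0, 0, 0.05, 0], [1, 0, 0, 0.05, 0], [1, 0, 0, 0.03, 0], [1, 0, 0, 0, 0], [1, 0, 0, 0, 0]], newtons=20)

```text
clock: 2.08
eef_pos: [423.7, 38.4, 46.4]
eef_rot: [3.141, -0.0, 1.434]
wrist_force: [-0.1, -0.3, 1.7]
finger_gap: 93.8
finger_force: 0.0
```

>>> arm_command(plan=[[1, 0, 0, 0.015, 0], [1, 0, 0, 0.012, 0], [1, 0, 0, 0.01, 0], [1, 0, 0, 0, 0], [1, 0, 0, 0, 0], [-1, 0, 0, 0, 0], [-1, 0, 0, 0, 0], [-1, 0, 0, 0, 0], [-1, 0, 0, 0, 0], [-1, 0, 0, 0, 0], [-1, 0, 0, 0, 0], [-1, 0, 0, 0, 0]], newtons=20)

```text
clock: 3.58
eef_pos: [423.0, 38.5, 8.4]
eef_rot: [-3.142, -0.0, 1.434]
wrist_force: [0.4, -0.0, -0.2]
finger_gap: 43.5
finger_force: 20.0
```

>>> arm_command(plan=[[-1, 0, 0, -0.02, 0], [-1, 0, 0, -0.04, 0], [-1, 0, 0, -0.04, 0], [-1, 0, 0, 0, -0.182], [-1, 0.0245, 0.018, 0, 0], [-1, 0.0245, 0.018, 0, 0], [-1, 0.0245, 0.018, 0, 0], [-1, 0.0245, 0.0185, 0, 0], [-1, 0, 0, 0, 0], [-1, 0, 0, 0, 0], [-1, 0, 0, 0, 0]])

```text
clock: 4.95
eef_pos: [490.7, 139.0, 108.5]
eef_rot: [-3.141, 0.0, 1.615]
wrist_force: [-0.2, 1.2, -1.1]
finger_gap: 43.6
finger_force: 20.0
```

```bash
python3 - <<'E'
from h import *
np.set_printoptions(precision=1,suppress=True)
st=manip.read_state(); print(st['eef_pos'],st['eef_rot'])
for n in('side','wrist'):
    c=eyes.camera(n); np.save(f'{n}2.npy',c,allow_pickle=True)
    if n=='side': cv2.imwrite('pics/side2.png',cv2.resize(c['img'][60:260,180:420],None,fx=3,fy=3))
    X=cloud(c)[1].reshape(-1,3)
    a=X[(np.hypot(X[:,0]-491,X[:,1]-140)<65)&(X[:,2]>75)&(X[:,2]<160)]
    for lo,hi in((26,48),(-48,-26)):
        q=a[(a[:,1]-140>lo)&(a[:,1]-140<hi)&(a[:,2]<135)]; print(n,len(q),q.mean(0) if len(q) else '',q.min(0) if len(q) else '',q.max(0) if len(q) else '')
cv2.imwrite('pics/wrist2.png',c['img'])
E
```

```text
[490.7 139.  108.5] [-3.1  0.   1.6]
side 2 [490.3 183.1 131.3] [489.2 182.6 131. ] [491.5 183.7 131.7]
side 43 [489.3 104.5 128. ] [468.1  93.9 113.9] [497.4 114.  132.5]
wrist 967 [488.1 176.  128.7] [483.1 166.  122.3] [493.2 185.  132. ]
wrist 0
```

View pics/wrist2.png

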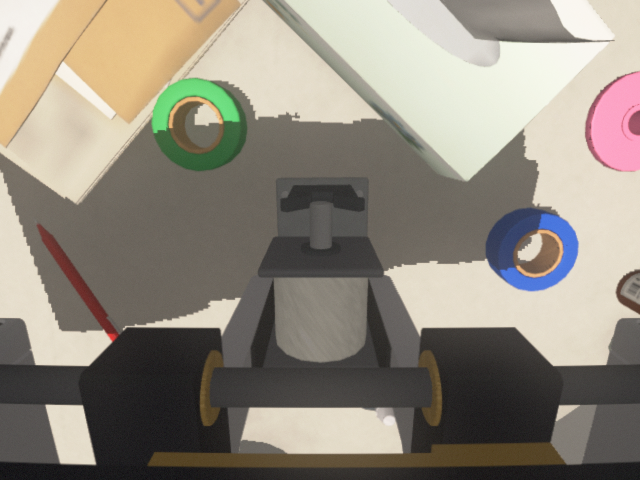

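The axle hangs level over the cradle with its far end at (320,205), in line with the rear slot. Lowering.

>>> arm_command(plan=[[-1, 0.0005, 0.0005, 0.02, 0], [-1, 0, 0, 0.02, 0], [-1, 0, 0, 0.015, 0], [-1, 0, 0, 0.01, 0], [-1, 0, 0, 0.007, 0], [-1, 0, 0, 0.004, 0], [-1, 0, 0, 0.003, 0], [-1, 0, 0, 0, 0], [-1, 0, 0, 0, 0]])

```text
clock: 6.18
eef_pos: [491.6, 140.2, 29.7]
eef_rot: [3.141, -0.0, 1.616]
wrist_force: [-1.3, -0.6, -1.2]
finger_gap: 43.3
finger_force: 20.0
```

>>> arm_command(plan=[[-1, 0, 0, 0.001, 0], [-1, 0, 0, 0, 0], [0.5, 0, 0, 0, 0], [0.5, 0, 0, 0, 0], [0.5, 0, 0, 0, 0], [0.5, 0, 0, 0, 0], [0.5, 0, 0, -0.03, 0], [0.5, 0, 0, -0.05, 0], [0.5, 0, 0, -0.06, 0], [1, 0, 0, -0.06, 0], [1, 0, 0, -0.05, 0], [1, 0, 0, 0, 0], [1, 0, 0, 0, 0]])

```text
clock: 7.8
eef_pos: [491.2, 140.1, 277.4]
eef_rot: [-3.14, 0.0, 1.616]
wrist_force: [-0.8, 0.4, -0.2]
finger_gap: 94.1
finger_force: 0.0
```

```bash
python3 - <<'E'
from h import *
np.set_printoptions(precision=1,suppress=True)
c=eyes.camera('wrist'); np.save('wrist3.npy',c,allow_pickle=True); cv2.imwrite('pics/wrist3.png',c['img'])
st=manip.read_state(); print(st['eef_pos'],st['eef_rot'])
X=cloud(c)[1].reshape(-1,3)
u=np.array([-.045,.999]);n=np.array([.999,.045]); D=X[:,:2]-[491.1,140]
al=D@u; ac=D@n
for lo,hi in((38,45),(-45,-38)):
    q=(al>lo)&(al<hi)&(abs(ac)<12)&(X[:,2]>35); print(q.sum(),'across',ac[q].min(),ac[q].max(),'z',np.percentile(X[q,2],[5,50,95]))
q=(abs(al)<50)&(abs(ac)<8)&(X[:,2]>38)&(X[:,2]<56); print('along',al[q].min(),al[q].max())
ray,P=cloud(c); m=(P[...,2]>21)&(P[...,2]<27)&(np.hypot(P[...,0]-652,P[...,1]-134)<40)
q=P[m][:,:2].astype(np.float32); print('blue',cv2.minEnclosingCircle(q),len(q))
m=(P[...,2]>21)&(P[...,2]<27)&(np.hypot(P[...,0]-402,P[...,1]-215)<33)
q=P[m][:,:2].astype(np.float32); print('green',cv2.minEnclosingCircle(q),len(q))
E
```

```text
[491.1 140.1 277. ] [-3.1  0.   1.6]
63 across -4.933912500749463 3.7204159511131674 z [46.4 49.  50.5]
54 across -5.261765730106048 3.8479198220937434 z [46.4 48.7 50.5]
along -45.72539762803404 45.82047181708004
blue ((652.523193359375, 135.52821350097656), 31.244993209838867) 1534
green ((401.37115478515625, 216.07859802246094), 31.108118057250977) 1792
```

View pics/wrist3.png

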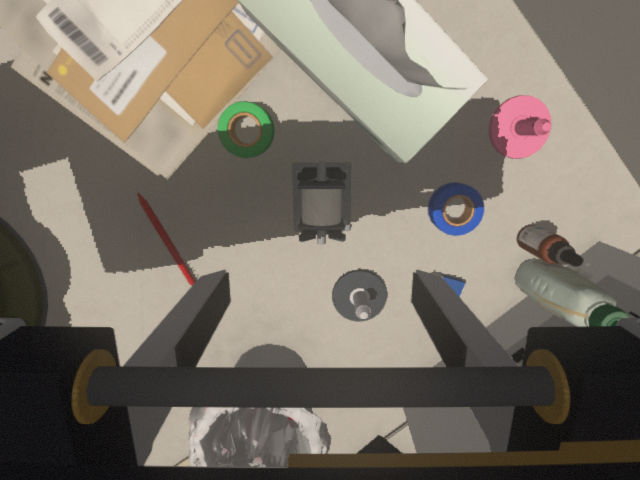

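The axle is seated (top z ≈50 at both ends, centred), and the wrist view shows it in both slots at (320,205). Blue is at (456,210) → (652.5,135.5). Going to blue, closing on the diagonal away from the dropper.

>>> arm_command(plan=[[1, -0.004, 0.054, 0, 0], [1, -0.004, 0.054, 0, 0], [1, -0.004, 0.053, 0, 0], [1, 0, 0, 0.02, -0.186], [1, 0, 0, 0.03, -0.186], [1, 0, 0, 0.03, -0.186], [1, 0, 0, 0.03, -0.186], [1, 0, 0, 0.04, 0], [1, 0, 0, 0.04, 0], [1, 0, 0, 0.03, 0], [1, 0, 0, 0, 0], [1, 0, 0, 0, 0]])

```text
clock: 9.35
eef_pos: [653.2, 135.5, 59.2]
eef_rot: [3.141, 0.0, 2.36]
wrist_force: [0.2, 1.2, 0.6]
finger_gap: 93.8
finger_force: 0.0
```

>>> arm_command(plan=[[1, 0, 0, 0.025, 0], [1, 0, 0, 0.018, 0], [1, 0, 0, 0.01, 0], [1, 0, 0, 0, 0], [1, 0, 0, 0, 0], [-1, 0, 0, 0, 0], [-1, 0, 0, 0, 0], [-1, 0, 0, 0, 0], [-1, 0, 0, 0, 0], [-1, 0, 0, 0, 0], [-1, 0, 0, -0.02, 0], [-1, 0, 0, -0.04, 0], [-1, 0, 0, -0.04, 0], [-1, 0, 0, -0.04, 0], [-1, 0, 0, 0, 0], [-1, 0, 0, 0, 0]])

```text
clock: 11.35
eef_pos: [652.5, 135.4, 145.3]
eef_rot: [-3.141, -0.0, 2.36]
wrist_force: [-0.5, 0.1, -1.4]
finger_gap: 61.7
finger_force: 20.0
```

>>> arm_command(plan=[[-1, 0, 0, 0, 0.166], [-1, 0, 0, 0, 0.166], [-1, 0, 0, 0, 0.166], [-1, 0, 0, 0, 0.166], [-1, 0, 0, 0, 0.166], [-1, 0, 0, 0, 0.166], [-1, 0, 0, 0, 0.164], [-1, -0.038, -0.014, 0, 0], [-1, -0.038, -0.014, 0, 0], [-1, -0.038, -0.014, 0, 0], [-1, -0.038, -0.0135, 0, 0], [-1, 0, 0, 0.02, 0], [-1, 0, 0, 0.02, 0], [-1, 0, 0, 0, 0], [-1, 0, 0, 0, 0], [-1, 0, 0, 0, 0]])

```text
clock: 13.35
eef_pos: [546.3, 14.0, 106.1]
eef_rot: [3.141, -0.0, 1.2]
wrist_force: [0.3, -0.8, -0.0]
finger_gap: 62.2
finger_force: 20.0
```

```bash
python3 - <<'E'
from h import *
np.set_printoptions(precision=1,suppress=True)
c=eyes.camera('side'); cv2.imwrite('pics/side4.png',cv2.resize(c['img'][100:280,200:440],None,fx=3,fy=3,interpolation=cv2.INTER_CUBIC))
E
```

```text
(no output)
```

View pics/side4.png

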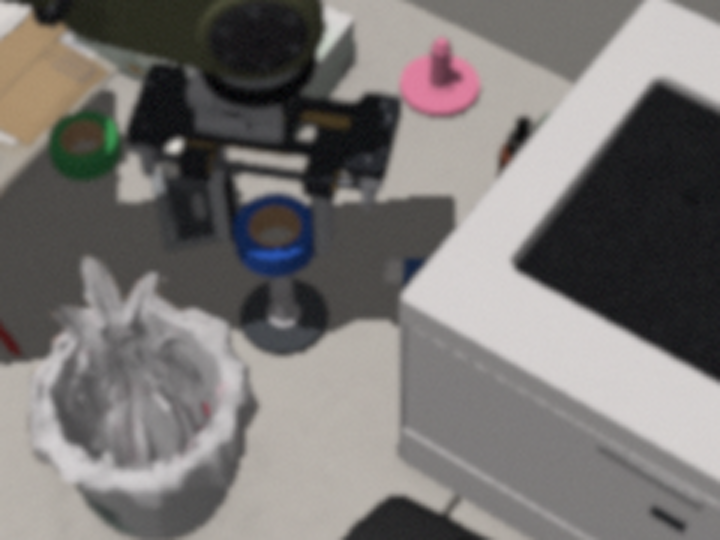

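The blue roll is level at (275,235) in the crop, right above the post at (283,300). Lowering it.

>>> arm_command(plan=[[-1, 0, 0, 0.025, 0], [-1, 0, 0, 0.02, 0], [-1, 0, 0, 0.02, 0], [-1, 0, 0, 0.015, 0], [-1, 0, 0, 0.008, 0], [-1, 0, 0, 0.004, 0], [-1, 0, 0, 0, 0], [-1, 0, 0, 0, 0]])

```text
clock: 14.4
eef_pos: [546.3, 13.9, 13.9]
eef_rot: [3.141, -0.0, 1.2]
wrist_force: [0.3, -0.1, -1.0]
finger_gap: 62.0
finger_force: 20.0
```

>>> arm_command(plan=[[-1, 0, 0, 0.001, 0], [1, 0, 0, 0, 0], [1, 0, 0, 0, 0], [1, 0, 0, 0, 0], [1, 0, 0, -0.02, 0], [1, 0, 0, -0.05, 0], [1, 0, 0, -0.06, 0], [1, 0, 0, -0.06, 0], [1, 0, 0, -0.06, 0], [1, 0, 0, -0.03, 0.17], [1, 0, 0, 0, 0.17], [1, 0, 0, 0, 0], [1, 0, 0, 0, 0]])

```text
clock: 16.02
eef_pos: [545.9, 13.9, 292.0]
eef_rot: [-3.141, 0.001, 0.864]
wrist_force: [0.1, 0.4, 0.2]
finger_gap: 94.1
finger_force: 0.0
```

```bash
cat > stack.py <<'E'
from h import *
np.set_printoptions(precision=1,suppress=True)
c=eyes.camera('wrist'); s=manip.read_state(); print(s['clock'],s['eef_pos'],s['eef_rot'])
X=cloud(c)[1].reshape(-1,3); d=np.hypot(X[:,0]-545.7,X[:,1]-13.8)
r=X[(d>17)&(d<45)&(X[:,2]>16)]   # roll rim
z=np.median(r[:,2]); t=r[abs(r[:,2]-z)<4]
A=np.c_[t[:,:2]-t[:,:2].mean(0),np.ones(len(t))]
print('top z',z,'centre',cv2.minEnclosingCircle(t[:,:2].astype(np.float32)),'slope',np.linalg.lstsq(A,t[:,2],rcond=None)[0][:2]*1000,'mrad',len(t))
E
python3 stack.py
```

```text
16.075 [545.9  13.9 292. ] [-3.1  0.   0.9]
top z 407.0325238553555 centre ((558.9324951171875, 29.295133590698242), 39.99711608886719) slope [-245.3 -285. ] mrad 13557
```

```bash
sed -i 's/&(X\[:,2\]>16)/\&(X[:,2]>16)\&(X[:,2]<100)/' stack.py; python3 stack.py
```

```text
16.125 [546.   13.9 292. ] [-3.1  0.   0.9]
top z 31.802774416092007 centre ((545.605224609375, 13.19425106048584), 30.829936981201172) slope [ 2.2 -3.4] mrad 1439
```

>>> arm_command(plan=[[1, -0.0376, 0.0248, 0, 0], [1, -0.0376, 0.0248, 0, 0], [1, -0.0376, 0.0248, 0, 0], [1, -0.0376, 0.0248, 0, 0], [1, -0.0376, 0.0248, 0, 0], [1, -0.0376, 0.0248, 0, 0], [1, -0.0376, 0.0248, 0, 0], [1, -0.0376, 0.0248, 0, 0], [1, -0.0376, 0.0248, 0, 0], [1, -0.0376, 0.0248, 0, 0], [1, 0, 0, 0, 0], [1, 0, 0, 0, 0], [1, 0, 0, 0, 0]])

```text
clock: 17.75
eef_pos: [489.0, -431.8, 292.7]
eef_rot: [3.141, -0.0, 0.862]
wrist_force: [0.0, -0.1, 0.3]
finger_gap: 94.2
finger_force: 0.0
```

```bash
python3 - <<'E'
from h import *
np.set_printoptions(precision=1,suppress=True)
c=eyes.camera('wrist'); cv2.imwrite('pics/wrist5.png',c['img']); s=manip.read_state(); print(s['eef_pos'],s['eef_rot'])
ray,P=cloud(c); m=(P[...,2]>21)&(P[...,2]<27)&(np.hypot(P[...,0]-489,P[...,1]+433)<38)
m&=cv2.inRange(cv2.cvtColor(c['img'],cv2.COLOR_BGR2HSV),*HSV['yellow'])>0
q=P[m][:,:2].astype(np.float32); print('yellow',cv2.minEnclosingCircle(q),len(q))
E
```

```text
[ 489.  -431.9  292.8] [ 3.1 -0.   0.9]
yellow ((489.23974609375, -434.19659423828125), 30.38715171813965) 1040
```

View pics/wrist5.png

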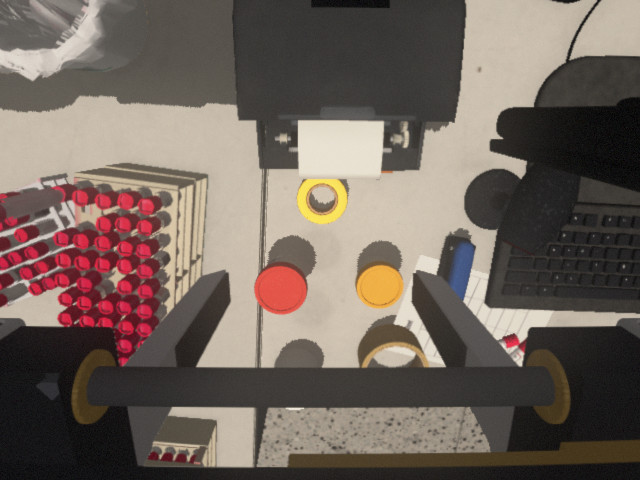

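Blue is on the post (top z 31.8, centred). Yellow at (322,200) abuts the feeder, and the jaws close parallel to its edge with both sides free. Descending.

>>> arm_command(plan=[[1, -0.0025, 0.0015, 0.04, 0], [1, 0, 0, 0.05, 0], [1, 0, 0, 0.05, 0], [1, 0, 0, 0.04, 0], [1, 0, 0, 0.03, 0], [1, 0, 0, 0.03, 0], [1, 0, 0, 0, 0], [1, 0, 0, 0, 0]])

```text
clock: 18.8
eef_pos: [488.7, -435.9, 54.1]
eef_rot: [3.14, 0.0, 0.86]
wrist_force: [-0.0, 0.3, -0.2]
finger_gap: 94.1
finger_force: 0.0
```

>>> arm_command(plan=[[1, 0, 0, 0.02, 0], [1, 0, 0, 0.018, 0], [1, 0, 0, 0.01, 0], [1, 0, 0, 0, 0], [1, 0, 0, 0, 0], [-1, 0, 0, 0, 0], [-1, 0, 0, 0, 0], [-1, 0, 0, 0, 0], [-1, 0, 0, 0, 0], [-1, 0, 0, 0, 0], [-1, 0, 0, 0, 0]])

```text
clock: 20.18
eef_pos: [488.1, -435.7, 4.5]
eef_rot: [3.142, 0.0, 0.86]
wrist_force: [-1.1, 0.5, 1.8]
finger_gap: 60.9
finger_force: 19.8
```

>>> arm_command(plan=[[-1, -0.003, 0, -0.005, 0], [-1, -0.003, 0, -0.015, 0], [-1, 0, 0, -0.04, 0], [-1, 0, 0, -0.05, 0], [-1, 0, 0, -0.05, 0], [-1, 0, 0, -0.05, 0], [-1, 0, 0, -0.05, 0], [-1, 0, 0, -0.03, 0], [-1, 0, 0, 0, 0], [-1, 0, 0, 0, 0]])

```text
clock: 21.42
eef_pos: [483.8, -440.1, 293.3]
eef_rot: [-3.14, -0.0, 0.86]
wrist_force: [-0.3, -0.1, -1.1]
finger_gap: 61.2
finger_force: 19.8
```

```bash
python3 - <<'E'
from h import *
np.set_printoptions(precision=1,suppress=True)
for n in('side','wrist'):
    c=eyes.camera(n); s=manip.read_state(); T=s['eef_pos']
    ray,P=cloud(c); m=(abs(P[...,2]-T[2]-8)<35)&(np.hypot(P[...,0]-T[0],P[...,1]-T[1])<45)
    m&=cv2.inRange(cv2.cvtColor(c['img'],cv2.COLOR_BGR2HSV),*HSV['yellow'])>0
    q=P[m]; print(n,T,len(q),q.min(0),q.max(0)); t=q[q[:,2]>np.percentile(q[:,2],97)-4]
    print(cv2.minEnclosingCircle(t[:,:2].astype(np.float32)))
    A=np.c_[t[:,:2]-t[:,:2].mean(0),np.ones(len(t))]; print(np.linalg.lstsq(A,t[:,2],rcond=None)[0][:2],np.median(t[:,2]))
cv2.imwrite('pics/wrist6.png',c['img'])
E
```

```text
side [ 483.8 -440.   292.9] 323 [ 456.5 -466.8  293.4] [ 510.8 -413.5  316.3]
((486.46490478515625, -437.62615966796875), 30.239267349243164)
[ 0. -0.] 313.1733136613477
wrist [ 483.8 -440.   292.9] 3010 [ 455.  -469.   294.9] [ 515.8 -407.9  314.9]
((486.0066223144531, -439.1530456542969), 31.07724380493164)
[-0.  0.] 313.09317086818135
```

View pics/wrist6.png

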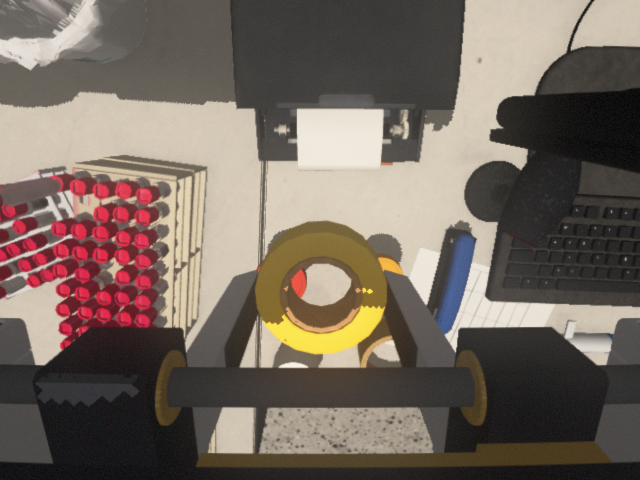

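Yellow is held level at (320,288), about 2 mm ahead of the TCP along tool x. Going back to the stand.

>>> arm_command(plan=[[-1, 0.0382, -0.0249, 0, 0], [-1, 0.0382, -0.0249, 0, 0], [-1, 0.0382, -0.0249, 0, 0], [-1, 0.0382, -0.0249, 0, 0], [-1, 0.0382, -0.0249, 0, 0], [-1, 0.0382, -0.0249, 0, 0], [-1, 0.0382, -0.0249, 0, 0], [-1, 0.0382, -0.0249, 0, 0], [-1, 0.0382, -0.0249, 0, 0], [-1, 0.0382, -0.0249, 0, 0], [-1, 0, 0, 0, 0], [-1, 0, 0, 0.05, 0], [-1, 0, 0, 0.05, 0], [-1, 0, 0, 0.05, 0], [-1, 0, 0, 0.03, 0], [-1, 0, 0, 0, 0], [-1, 0, 0, 0, 0]])

```text
clock: 23.65
eef_pos: [545.3, 11.2, 115.7]
eef_rot: [3.14, -0.001, 0.859]
wrist_force: [0.3, -0.3, -0.3]
finger_gap: 61.0
finger_force: 19.8
```

>>> arm_command(plan=[[-1, 0, -0.0013, 0.02, 0], [-1, 0, 0, 0.02, 0], [-1, 0, 0, 0.016, 0], [-1, 0, 0, 0.012, 0], [-1, 0, 0, 0.006, 0], [-1, 0, 0, 0.004, 0], [-1, 0, 0, 0, 0], [-1, 0, 0, 0, 0]])

```text
clock: 24.65
eef_pos: [544.0, 12.5, 36.8]
eef_rot: [3.141, -0.0, 0.86]
wrist_force: [0.3, 0.9, -1.1]
finger_gap: 60.8
finger_force: 19.8
```

>>> arm_command(plan=[[-1, 0, 0, 0.0005, 0], [1, 0, 0, 0, 0], [1, 0, 0, 0, 0], [1, 0, 0, 0, 0], [1, 0, 0, -0.02, 0], [1, 0, 0, -0.05, 0], [1, 0, 0, -0.06, 0], [1, 0, 0, -0.06, 0], [1, 0, 0, -0.04, -0.176], [1, 0, 0, 0, -0.176], [1, 0, 0, 0, -0.176], [1, 0, 0, 0, -0.176], [1, 0, 0, 0, -0.176], [1, 0, 0, 0, -0.175], [1, 0, 0, 0, -0.175], [1, 0, 0, 0, 0], [1, 0, 0, 0, 0]])

```text
clock: 26.78
eef_pos: [543.8, 12.5, 266.0]
eef_rot: [3.142, 0.0, 2.086]
wrist_force: [-0.3, 0.1, -0.6]
finger_gap: 94.0
finger_force: 0.0
```

```bash
python3 stack.py
```

```text
26.825 [543.8  12.5 265.9] [3.1 0.  2.1]
top z 55.733862994701894 centre ((545.40234375, 14.044159889221191), 30.86993408203125) slope [ 0.6 -3.2] mrad 1802
```

>>> arm_command(plan=[[0.7, 0.0412, -0.0039, 0, 0], [0.7, 0.0412, -0.0039, 0, 0], [0.7, 0.0412, -0.0039, 0, 0], [0.7, 0.0412, -0.0039, 0, 0], [0.7, 0.0412, -0.0039, 0, 0], [0.7, 0.0412, -0.0039, 0, 0], [0.7, 0, 0, 0, 0], [0.7, 0, 0, 0, 0], [0.7, 0, 0, 0, 0]])

```text
clock: 27.95
eef_pos: [401.4, 214.9, 265.9]
eef_rot: [-3.141, 0.0, 2.088]
wrist_force: [-0.6, -0.7, 0.7]
finger_gap: 79.9
finger_force: 0.0
```

```bash
python3 - <<'E'
from h import *
np.set_printoptions(precision=1,suppress=True)
c=eyes.camera('wrist'); cv2.imwrite('pics/wrist7.png',c['img']); s=manip.read_state(); T=s['eef_pos']; print(T,s['eef_rot'],s['finger_gap'])
ray,P=cloud(c); m=(P[...,2]>20)&(P[...,2]<27)&(np.hypot(P[...,0]-402,P[...,1]-215)<40)
m&=cv2.inRange(cv2.cvtColor(c['img'],cv2.COLOR_BGR2HSV),*HSV['green'])>0
q=P[m][:,:2].astype(np.float32); print('green',cv2.minEnclosingCircle(q),len(q))
# heights under fingers/body footprint, tool axes
y=s['eef_rot'][2]; D=P[...,:2]-cv2.minEnclosingCircle(q)[0]; ax=D@[np.cos(y),np.sin(y)]; ay=D@[np.sin(y),-np.cos(y)]
for lo,hi,w in((33,45,10),(45,56,10),(-45,-33,10),(-56,-45,10),(-90,90,40)):
    k=(ay>lo)&(ay<hi)&(abs(ax)<w)&(P[...,2]<150); print(lo,hi,np.percentile(P[...,2][k],[50,99]),k.sum())
E
```

```text
[401.3 214.9 265.9] [-3.1  0.   2.1] 79.95934390591022
green ((400.7743835449219, 216.64610290527344), 30.03325843811035) 774
33 45 [-0.3  1.6] 165
45 56 [-0.4  1.6] 148
-45 -33 [-0.4  1.4] 160
-56 -45 [-0.4  1.4] 144
-90 90 [ 0.4 50.5] 10034
```

View pics/wrist7.png

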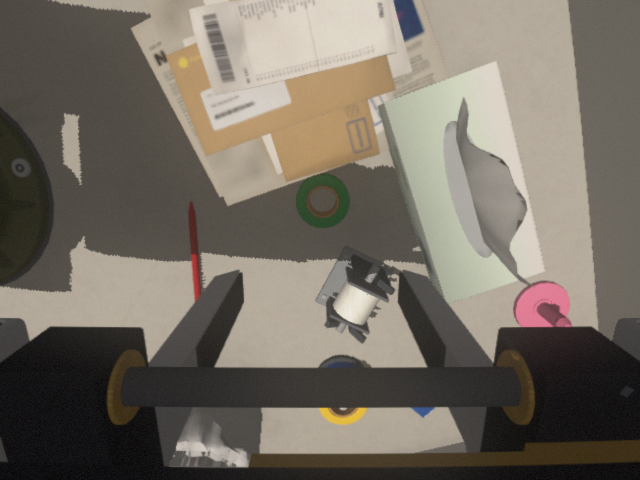

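Green at (323,201) has free desk on both jaw sides (heights ≈0). Descending and gripping.

>>> arm_command(plan=[[0.7, 0.001, 0, 0.05, 0], [0.7, 0, 0, 0.05, 0], [0.7, 0, 0, 0.05, 0], [0.7, 0, 0, 0.04, 0], [0.7, 0, 0, 0.03, 0], [0.7, 0, 0, 0.02, 0], [0.7, 0, 0, 0.012, 0], [0.7, 0, 0, 0.008, 0], [0.7, 0, 0, 0, 0], [0.7, 0, 0, 0, 0], [-1, 0, 0, 0, 0], [-1, 0, 0, 0, 0], [-1, 0, 0, 0, 0], [-1, 0, 0, 0, 0], [-1, 0, 0, 0, 0], [-1, 0, 0, 0, 0]])

```text
clock: 30.0
eef_pos: [400.6, 216.6, 6.2]
eef_rot: [3.141, 0.0, 2.09]
wrist_force: [-0.5, -0.1, 5.3]
finger_gap: 61.1
finger_force: 20.0
```

>>> arm_command(plan=[[-1, 0, 0, -0.02, 0], [-1, 0, 0, -0.04, 0], [-1, 0, 0, -0.05, 0], [-1, 0, 0, -0.05, 0.178], [-1, 0, 0, -0.02, 0.178], [-1, 0, 0, 0, 0.178], [-1, 0, 0, 0, 0.178], [-1, 0, 0, 0, 0.178], [-1, -0.0228, 0.0348, 0, 0], [-1, -0.0228, 0.0348, 0, 0], [-1, -0.0228, 0.0348, 0, 0], [-1, -0.0228, 0.0348, 0, 0], [-1, -0.0228, 0.0348, 0, 0], [-1, -0.0228, 0.0348, 0, 0], [-1, 0, 0, 0, 0], [-1, 0, 0, 0, 0], [-1, 0, 0, 0, 0]])

```text
clock: 32.12
eef_pos: [544.9, 14.0, 186.0]
eef_rot: [-3.141, -0.0, 1.201]
wrist_force: [-0.5, -0.7, -0.8]
finger_gap: 61.4
finger_force: 20.0
```

```bash
python3 - <<'E'
from h import *
np.set_printoptions(precision=2,suppress=True)
c=eyes.camera('wrist'); s=manip.read_state(); T=s['eef_pos']
ray,P=cloud(c); m=(abs(P[...,2]-T[2]-8)<35)&(np.hypot(P[...,0]-T[0],P[...,1]-T[1])<45)
m&=cv2.inRange(cv2.cvtColor(c['img'],cv2.COLOR_BGR2HSV),*HSV['green'])>0
q=P[m]; t=q[q[:,2]>np.percentile(q[:,2],97)-4]
print(T,s['eef_rot'],len(t),cv2.minEnclosingCircle(t[:,:2].astype(np.float32)))
A=np.c_[t[:,:2]-t[:,:2].mean(0),np.ones(len(t))]; print(np.linalg.lstsq(A,t[:,2],rcond=None)[0][:2],np.median(t[:,2])-T[2])
E
```

```text
[545.01  14.02 186.03] [-3.14 -0.    1.2 ] 3088 ((544.0889892578125, 13.03555679321289), 30.59602165222168)
[-0. -0.] 17.60322738731793
```

>>> arm_command(plan=[[-1, 0.001, 0.001, 0.04, 0], [-1, 0, 0, 0.03, 0], [-1, 0, 0, 0.02, 0], [-1, 0, 0, 0.015, 0], [-1, 0, 0, 0.01, 0], [-1, 0, 0, 0.005, 0], [-1, 0, 0, 0.003, 0], [-1, 0, 0, 0, 0], [-1, 0, 0, 0, 0]])

```text
clock: 33.3
eef_pos: [546.8, 13.8, 63.3]
eef_rot: [3.141, -0.0, 1.2]
wrist_force: [-0.3, -0.2, -1.4]
finger_gap: 61.0
finger_force: 20.0
```

>>> arm_command(plan=[[-1, 0, 0, 0.001, 0], [-1, 0, 0, 0, 0], [0.6, 0, 0, 0, 0], [0.6, 0, 0, 0, 0], [0.6, 0, 0, 0, 0], [0.6, 0, 0, -0.02, 0], [0.6, 0, 0, -0.05, 0], [0.6, 0, 0, -0.06, 0], [0.6, 0, 0, -0.06, 0], [0.6, 0, 0, -0.02, 0], [0.6, 0, 0, 0, 0], [0.6, 0, 0, 0, 0], [0.6, 0, 0, 0, 0]])

```text
clock: 34.92
eef_pos: [546.3, 13.8, 270.5]
eef_rot: [-3.139, 0.001, 1.2]
wrist_force: [0.0, -0.5, 0.0]
finger_gap: 75.3
finger_force: 0.0
```

```bash
python3 stack.py; python3 - <<'E'
from h import *
c=eyes.camera('wrist'); cv2.imwrite('pics/wrist8.png',c['img'])
E
```

```text
34.975 [546.4  13.8 270.8] [-3.1  0.   1.2]
top z 79.62300060834303 centre ((546.2257690429688, 12.597500801086426), 31.13333511352539) slope [-2.2 -2.3] mrad 1985
```

View pics/wrist8.png

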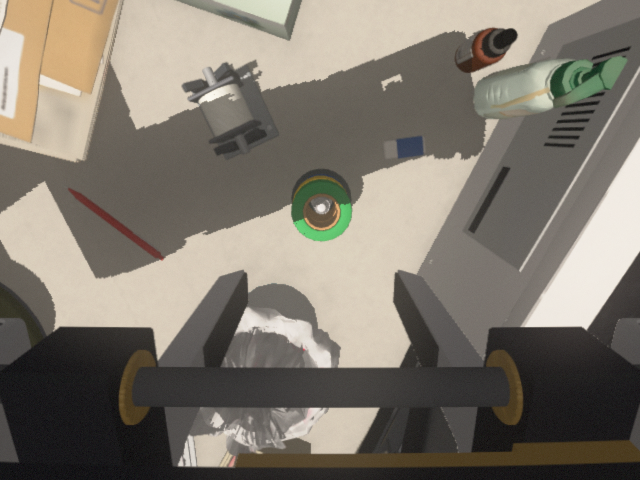

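The stack at (322,208) is flat and centred: green's top is at 79.6 mm. The axle at (228,110) sits in both slots, and the dropper and eraser are untouched. Handing in.

```bash
python3 -c "
from cell import ticket
print(ticket.sign_off())"
```

```text
the job is handed in; nothing more can be done
None
```

The job is handed in; the sign-off gave no verdict. My last measurements had the axle resting in both slots and the rolls flat and centred on the post (blue, yellow, green from below), with nothing else moved, at about 35 s of the 136 s allowed.

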